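Take out the clogged filter and close up the dust extractor

ROBOT

A 7-joint arm with a two-finger parallel gripper is mounted at the origin on the work surface. World frame = base frame: x ahead of the robot, y to its left, z up, the work surface at z = 0. Lengths are in mm, angles in rad, forces in N, time in s.
With the tool pointing down it reaches from about 400 to 875 mm from the base axis. Payload 4.4 kg.
Tool frame: the origin (TCP) lies on the centre line of the jaws, within the pads' length; the fingertips stand 25 mm ahead of it and the grasp point (between the pads) lies 6 mm ahead of it (ctrl.finger_overhang is the distance from the TCP to the fingertips, in mm); z points along the fingers, y is the line along which they close (so a half turn about z gives the same grasp; the last joint's range is limited). The gripper opens to 85 mm and grips with 20 to 120 N. Pads are 22 mm wide; open, the fingers measure 114 mm over their backs; the gripper's body (76 mm by 85 mm) begins 54 mm behind the grasp point. The pads swing forward as they close: fully open they stand 13 mm farther back than shut.
Start: joints at [1.189, 0.628, 0.038, 1.517, -0.027, 0.996, -0.02], TCP at [201.902, -617.862, 256.313] pointing down, gripper open.
Joint ranges: [-3.06, 3.06], [-0.37, 2.12], [-1.25, 1.32], [0.18, 2.47], [-1.1, 4.24], [0.23, 1.98], [-2.94, 2.94]. Speed limits (rad/s): [2.57, 2.57, 3.14, 3.14, 3.14, 3.14, 3.14].

INTERFACE

Orientations are given as [roll, pitch, yaw] about the fixed x, y, z axes, in that order (R = Rz(yaw) Ry(pitch) Rx(roll)).
In Python, from cell import ctrl gives the robot as it stands. The module is installed in compiled form; this text tells all that it offers.
- The arm moves only by the tool play_rows, never from a script. Its argument "targets" is a list of rows, each a list of 5 numbers: the closure, from 0 (fully open) to 1 (shut), then the shift along the tool's x, y, z in cm, then the turn about the tool's z in degrees. In form: [[gripper, dx, dy, dz, spin], ...]. A call has 1 to 10 rows; each row is the pose to reach, as a shift and turn from the pose commanded when the call began, along the tool's axes at that moment; what a row does not reach only later rows make up. A row lasts 1/10 s, in which the tool goes at most 50 mm and 8.59 degrees, less where a joint would pass 70% of its speed; a pose out of reach is approached as far as the arm can. A call with a gripper value outside its range is refused whole. The fingers move at their own pace and stop on an object; the grip force is fixed at half the most. Time passes only in rows, so rows that repeat a pose let the fingers close. It gives the time, the measured TCP pose, the force, the opening and the grip force at its end, in the units of the state.
- ctrl.read_state(): the state, without advancing time (a new reading comes with each control period).
- ctrl.get_image(name): name is "side" or "top" or "wrist"; returns (picture, depth): 400x640x3 uint8, red, green, blue; 400x640 float32, mm along the optical axis (not along the pixel's ray), 0 where there is no reading.
- ctrl.calibration(name): a dict with "vfov" (degrees; the focal length in pixels is half the picture's height over the tangent of half this angle, whatever the lens; pixels are square), "cx", "cy" (the principal point, pixels), "extrinsics" (4x4, takes a point from camera to world coordinates); the wrist camera has in their place "mount" (4x4, takes a point from camera to tool coordinates, whose origin is the TCP and whose axes are the flange's). Camera axes: x right, y down, z forward; pixel columns grow to the right and rows downward; lengths in mm; the calibration is good to about 2 mm. A picture is of the moment at which its call begins: read the wrist's pose just before it. calibration takes no time and is no camera call.
- ctrl.finish_job(): hands the job in; it is judged then, once.
Trained networks look in the newest picture that a camera, given by its name, has taken for a name from the list of things; names that differ only in an ending like _2 or _b are one class to them, and where a whole thing is asked for, a point or a joint stands for the part that bears it (a point fixed in the world has none). Each returns a list of dicts, best first, with "confidence" (0 to 1); they miss things now and then, are a little off and sometimes report something else, mostly with a low value. They report only what shows in the picture. A call takes as long as a camera call. They do not tell look-alikes from the thing itself.
- ctrl.search_frame(camera, name): "bbox" ([left, top, right, bottom] in pixels, round what is visible of it).
- ctrl.trace(camera, name): "pixels" (400x640 bool, what is visible of it) and "bbox" ([left, top, right, bottom] in pixels, round what is visible of it).
The state is a dict: "clock": time; "qpos": joint angles; "qd": joint speeds; "tau": joint torques, N m; "eef_pos": TCP position; "tool_rot": TCP orientation; "force": force on the tool from outside, world axes, zero at the start; "torque": the same for the moment, N m; "width": finger opening in mm; "gripper_force": force on a finger pad.
Only numpy, scipy, OpenCV 4.12 (cv2) and the standard library are available. Lean on these libraries where they do the work, as an engineer would, in place of code of your own. Each camera call takes 0.05 s, during which the arm holds its last target. There are 200 camera calls.

TASK

The bench dust extractor's filter is clogged: turn it anticlockwise as far as it goes, lift it out of the chamber and lay it on its side in the wooden tray, all of it inside the tray. It is full of dust, so set it down gently: never let it drop or topple over. Then shut the extractor's cover fully, with the hook still out of the way, and swing the hook home round the stud; leave the glue bottle, mallet, wood blank and knife where they are.

Things in the scene. Friction and masses are not known exactly. Their poses are not given: they have to be found in the camera images.
- extractor: bench dust extractor, grey steel box, bolted down, left or right of centre. Sizes and z in mm. Origin on the bench under the filter's axis; x toward the fan end, y toward the cover's hinge, z up. Filter chamber: open-topped, 146 x 146 outside, 130 x 130 inside, centred on the origin, rim at z = 140. Side deck with the hook: y = -73 to -115, top z = 138. Fan housing: x = 73 to 150, top z = 120
- collar (a point): centre of the opening in the chamber's floor, at (0, 0, 93) mm of the extractor: radius 35 mm, with two notches toward its +x and -x, each 25 wide, out to radius 42 mm. The filter's lugs are caught under this floor and pass up only through the notches
- filter: filter cartridge, 0.2 to 0.45 kg, black caps, white pleats: octagonal prism 60 mm across flats, 80 mm high, a grip bar on its top cap. Origin at the centre of its base, z toward the bar. In place: base at z = 15 mm of the extractor, its yaw relative to the extractor -1.15 to -0.6 rad; it turns easily anticlockwise (from above); at 0 (within 0.1) it lifts out; a stop ends the turn at about +0.1
- filter_grip (a point): middle of the filter's grip bar, 96 mm above its base: bar (mm) 14 thick (filter x), 52 long (filter y), 32 high (80 to 112 above the base). The two lugs are at filter +x and -x: out to 39.5 from the axis, 14 wide, 64 to 71 above the base. Standing, or lying on a flat, the filter does not roll
- filter_mid (a point): middle of the filter's whole 112 mm length, on its axis, 56 mm above its base
- tray: fixed shallow wooden tray, outside 128 (x) x 172 (y) x 24 mm high, walls and floor 6 thick, so 116 x 160 mm inside. Origin at the centre of its underside. Lying flat in it, along y, the filter's axis is at 36 mm above the bench
- cover (a joint): the extractor's flat cover, a plate 146 x 146 x 5 mm with a tongue 26 mm wide reaching 33 mm past its free edge, which carries a headed stud (head 12 mm across, 15 mm tall). Angle in rad: 0 shut, lying on the rim; starts open at 1.62 to 1.82 (leaning a little outward, tongue tip 320 mm above the bench). Stiff hinge: stays where it is left, 2 to 3 N at its edge moves it
- cover_hinge (a point): middle of the cover's hinge line, on the extractor at y = 73, z = 140 mm (underside of the plate); the line runs along the extractor's x; fixed
- cover_edge (a point): middle of the cover's free edge, on its outer (top) face, 146 mm from the hinge; moves with the cover
- hook (a joint): steel hook on the side deck, turning about an upright pivot. Angle in rad: 0 home round the cover's stud, where a stop ends it; starts swung out at 0.9 to 1.75 (anticlockwise from above). At 0 its arm points along the extractor's -x. Light friction, stays where it is left; arm top at z = 152.5 mm
- hook_pivot (a point): the hook's pivot, fixed, at (66, -94, 150) mm of the extractor; the stud of the shut cover is 66 mm from it toward -x
- hook_knob (a point): mid-height of the hook's upright finger knob, black, 13 mm thick, 30 mm tall (z = 152.5 to 182.5), 35 mm from the pivot along the arm; moves with the hook
- glue: bystander: standing glue bottle, 60 thick, 165 mm tall, origin under its base
- mallet: bystander: round carver's mallet standing on its head, 78 thick, 200 mm tall, origin under its base
- blank: bystander: wood blank 120 (x) x 48 x 45 mm high, origin under its centre
- knife: bystander: carving knife lying along its x, 150 long, 20 mm high, origin on the bench near its middle
Not all that is in view belongs to the job. Leave any green or orange look-alike of the filter alone.

How it is judged:
By the outcome, as a careful person would: the job done as asked, in the order asked, and still so for the second after the job is handed in, with the robot touching nothing.
It also fails if it takes over 72 s, if anything falls off the work surface, if the arm or the gripper's body presses on something with over 40 N, if the wrist force passes 120 N, or if a joint passes its speed limit or range.

## Working session

There is one attempt and no reset: what is moved stays moved. The work goes in short steps, Python scripts to look and compute and a tool call to move; the robot and the scene stay as the last step left them, time stands still between calls to the robot, and variables do not carry over. Pictures are saved under pics/ and viewed, at most 13 in all, crops included, and the job is handed in when it is done.

Besides the shell and the picture viewer there is one more tool, called after ">>>" as name([rows], argument=value, ...), one row to a line, values as JSON. play_rows: Moves the arm, as the interface text tells. Its arguments: {"type":"object","properties":{"targets":{"type":"array"}},"required":["targets"]}

```bash
mkdir -p pics; cat > h.py <<'E'
import numpy as np, cv2
from cell import ctrl
from scipy.spatial.transform import Rotation as R
def T_cam(n):
    c=ctrl.calibration(n)
    if n!='wrist': return np.array(c['extrinsics'])
    s=ctrl.read_state(); T=np.eye(4)
    T[:3,:3]=rot(s); T[:3,3]=s['eef_pos']
    return T@np.array(c['mount'])
def rot(s):
    return R.from_euler('xyz',s['tool_rot']).as_matrix()
def pts(n,depth,T):
    c=ctrl.calibration(n); f=200/np.tan(np.radians(c['vfov'])/2)
    v,u=np.mgrid[:400,:640]
    P=np.stack([(u-c['cx'])*depth/f,(v-c['cy'])*depth/f,depth],-1)
    W=P@T[:3,:3].T+T[:3,3]; W[depth==0]=np.nan
    return W
def shot(n,fn=None):
    T=T_cam(n); im,d=ctrl.get_image(n)
    if fn: cv2.imwrite('pics/'+fn,im[:,:,::-1])
    return im,d,pts(n,d,T)
E
python3 - <<'E'
from h import *
s=ctrl.read_state(); print(s)
for n in('top','side'):
    im,d,W=shot(n,n+'0.png'); print(n,np.round(ctrl.calibration(n)['extrinsics'],2).tolist())
    for k in ['extractor','filter','tray','cover','hook','hook_knob','glue','mallet','blank','knife']:
        for r in ctrl.trace(n,k)[:3]:
            p=W[r['pixels']]; print(k,round(r['confidence'],2),np.round(r['bbox']).tolist(),np.round(np.nanmedian(p,0)),np.round(np.nanpercentile(p,[3],axis=0)),np.round(np.nanpercentile(p,97,axis=0)))
    np.savez(n+'0.npz',W=W,im=im)
E
```

```text
{'clock': 0.0, 'qpos': array([ 1.18914399,  0.62932312,  0.0383994 ,  1.51838154, -0.0270108 ,
        0.99633088, -0.02004091]), 'qd': array([ 0.00174719, -0.00038924, -0.00085474,  0.0006445 ,  0.00133872,
       -0.00110703, -0.00092307]), 'tau': array([ 7.88569560e-04, -5.63384843e+01,  1.22604165e+00, -1.93441987e+01,
        1.09389154e-02,  1.04934137e-02,  1.35036686e-05]), 'eef_pos': array([ 201.77636982, -617.26330825,  255.3988655 ]), 'tool_rot': array([-3.13966608e+00, -9.21080163e-06,  3.15839666e-01]), 'force': array([ 0.48798594,  0.6972378 , -0.93540911]), 'torque': array([-0.03824354, -0.02178087,  0.00138262]), 'gripper_force': 0.0, 'width': 85.11161801078526}
top [[0.01, -0.98, 0.21, 241.27], [-1.0, -0.01, 0.01, -10.84], [-0.0, -0.21, -0.98, 1381.71], [0.0, 0.0, 0.0, 1.0]]
extractor 0.62 [380.0, 156.0, 474.0, 241.0] [ 523. -305.  119.] [[ 409. -395.   27.]] [ 630. -185.  274.]
filter 0.91 [397.0, 200.0, 421.0, 226.0] [ 486. -268.   95.] [[ 461. -298.   43.]] [ 513. -243.  129.]
filter 0.85 [341.0, 250.0, 370.0, 274.0] [ 327. -102.   80.] [[ 301. -134.    8.]] [354.
[... 1804 characters left out ...]
5.]
cover 0.96 [352.0, 128.0, 379.0, 184.0] [ 498. -185.  220.] [[ 432. -200.  145.]] [ 569. -172.  299.]
hook_knob 0.42 [394.0, 144.0, 407.0, 154.0] [ 536. -403.  152.] [[ 530. -437.  144.]] [ 544. -368.  179.]
glue 0.79 [289.0, 170.0, 305.0, 211.0] [625.  20.  80.] [[611.  -6.  12.]] [651.  39. 161.]
glue 0.36 [345.0, 131.0, 423.0, 217.0] [ 474. -219.  113.] [[ 404. -380.   13.]] [ 622. -177.  277.]
blank 0.91 [318.0, 222.0, 352.0, 251.0] [414.  23.  40.] [[365. -16.   2.]] [476.  43.  47.]
blank 0.6 [378.0, 172.0, 392.0, 184.0] [ 482. -267.  112.] [[ 465. -294.   91.]] [ 499. -258.  127.]
knife 0.54 [377.0, 170.0, 386.0, 185.0] [ 484. -264.  114.] [[ 428. -301.   91.]] [ 536. -179.  188.]
```

```bash
python3 - <<'E'
import cv2
a=cv2.imread('pics/top0.png')[120:300,180:500]; b=cv2.imread('pics/side0.png')[110:290,210:530]
cv2.imwrite('pics/c0.png',cv2.resize(cv2.vconcat([a,b]),None,fx=1.66,fy=1.66,interpolation=2))
E
```

```text
(no output)
```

View pics/c0.png

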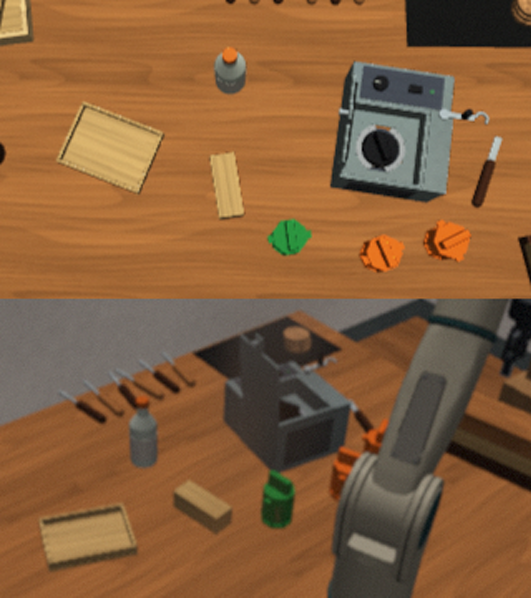

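The top view shows the extractor on the right, with the hook beside it and the cover edge on its left. The filter is at about px (408,213), the tray at (246,210), and the green and orange look-alikes are in front. The side view agrees. Next I fit the extractor and tray poses.

```bash
cat >> h.py <<'E'
def xf(pose,p):  # local -> world
    x,y,a=pose; c,s=np.cos(a),np.sin(a); p=np.asarray(p,float)
    return np.array([x+c*p[0]-s*p[1],y+s*p[0]+c*p[1]])
def rows(dw):  # world shift -> tool axes cm
    s=ctrl.read_state(); return np.round(rot(s).T@np.asarray(dw,float)/10,2)
E
python3 - <<'E'
from h import *
print(ctrl.finger_overhang, np.round(ctrl.calibration('wrist')['mount'],2).tolist(), ctrl.calibration('wrist')['vfov'])
W=np.load('top0.npz')['W']
def sel(x0,x1,y0,y1,z0,z1):
    m=(W[...,0]>x0)&(W[...,0]<x1)&(W[...,1]>y0)&(W[...,1]<y1)&(W[...,2]>z0)&(W[...,2]<z1); return W[m]
p=sel(380,700,-460,-120,132,146); r=cv2.minAreaRect(p[:,:2].astype(np.float32)); print('rim',len(p),r)
p=sel(380,700,-460,-120,160,330); print('cover',len(p)); 
c=p.mean(0); u,s,v=np.linalg.svd(p-c); print(c,v)
p=sel(380,700,-460,-120,100,330); print('all',cv2.minAreaRect(p[:,:2].astype(np.float32)))
p=sel(380,700,100,380,18,30); print('tray',len(p),cv2.minAreaRect(p[:,:2].astype(np.float32)))
p=sel(500,600,-480,-340,147,190); print('hook',np.round(p).tolist()[:40])
E
```

```text
25.0 [[-0.0, -0.97, -0.26, 64.84], [1.0, -0.0, -0.0, -0.01], [0.0, -0.26, 0.97, -116.58], [0.0, 0.0, 0.0, 1.0]] 69.02509207260461
rim 1119 ((488.78924560546875, -298.7589416503906), (231.18177795410156, 205.42420959472656), 64.14987182617188)
cover 311
[ 500.6725804  -204.60958624  258.78235821] [[-0.23293944  0.85778772  0.4581915 ]
 [ 0.85925571 -0.03910722  0.51004926]
 [ 0.45543259  0.51251425 -0.72794938]]
all ((522.481689453125, -309.1608581542969), (277.9610595703125, 226.4298858642578), 80.9148178100586)
tray 356 ((502.08367919921875, 237.94082641601562), (173.94088745117188, 128.4440460205078), 69.26285552978516)
hook [[550.0, -374.0, 149.0], [549.0, -375.0, 154.0], [542.0, -407.0, 183.0], [543.0, -411.0, 181.0], [546.0, -367.0, 153.0], [547.0, -371.0, 149.0], [546.0, -372.0, 155.0], [546.0, -376.0, 153.0], [547.0, -380.0, 149.0], [539.0, -404.0, 183.0], [540.0, -408.0, 181.0], [540.0, -410.0, 181.0], [539.0, -412.0, 184.0], [544.0, -368.0, 150.0], [543.0, -370.0, 153.0], [545.0, -374.0, 148.0], [543.0, -375.0, 155.0], [544.0, -379.0, 151.0], [544.0, -382.0, 152.0], [544.0, -385.0, 151.0], [544.0, -388.0, 152.0], [543.0, -389.0, 156.0], [544.0, -394.0, 150.0], [540.0, -403.0, 166.0], [538.0, -403.0, 175.0], [537.0, -404.0, 182.0], [537.0, -407.0, 180.0], [537.0, -410.0, 182.0], [537.0, -412.0, 182.0], [544.0, -434.0, 153.0], [544.0, -436.0, 154.0], [544.0, -442.0, 154.0], [544.0, -445.0, 154.0], [541.0, -368.0, 149.0], [542.0, -371.0, 148.0], [540.0, -373.0, 152.0], [541.0, -376.0, 151.0], [541.0, -382.0, 149.0], [541.0, -385.0, 149.0], [541.0, -387.0, 152.0]]
```

>>> play_rows([
  [0, 4.2, -2.7, -3, 0],
  [0, 8.4, -5.4, -6, 0],
  [0, 12.6, -8.1, -9, 0],
  [0, 16.8, -10.8, -9, 0],
  [0, 21, -13.5, -9, 0],
  [0, 25.2, -16.2, -9, 0],
  [0, 29.4, -18.9, -9, 0],
  [0, 33.6, -21.6, -9, 0],
  [0, 37.8, -24.2, -9, 0],
  [0, 37.8, -24.2, -9, 0],
])

```text
clock: 2.1
eef_pos: [489.6, -264.9, 346.6]
tool_rot: [-3.14, -0.003, 0.323]
force: [-0.1, -0.7, 0.6]
width: 85.4
gripper_force: 0.0
```

```bash
python3 - <<'E'
from h import *
s=ctrl.read_state(); print(s['clock'],s['eef_pos'],s['tool_rot'],s['force'])
im,d,W=shot('wrist','w1.png'); np.savez('w1.npz',W=W,im=im)
for k in ['filter','filter_grip','cover','hook','hook_knob','extractor']:
    for r in ctrl.trace('wrist',k)[:2]:
        p=W[r['pixels']]; print(k,round(r['confidence'],2),np.round(r['bbox']).tolist(),np.round(np.nanmedian(p,0)),np.round(np.nanpercentile(p,[3],axis=0)),np.round(np.nanpercentile(p,97,axis=0)))
E
```

```text
2.1 [ 489.58258428 -264.90368531  346.57898879] [-3.13987602 -0.003162    0.32308808] [-0.1417805  -0.72161608  0.61621435]
filter 0.87 [151.0, 216.0, 213.0, 271.0] [ 331. -114.   79.] [[ 308. -141.   13.]] [358. -75. 111.]
filter 0.83 [258.0, 249.0, 308.0, 321.0] [ 318. -272.   78.] [[ 282. -304.    4.]] [ 334. -243.  111.]
filter_grip 0.82 [255.0, 251.0, 307.0, 324.0] [ 318. -272.   78.] [[ 281. -304.    2.]] [ 334. -243.  111.]
filter_grip 0.75 [291.0, 146.0, 348.0, 202.0] [ 495. -268.   94.] [[ 467. -299.   31.]] [ 520. -241.  127.]
cover 0.95 [143.0, 49.0, 291.0, 263.0] [ 510. -191.  271.] [[ 442. -205.  161.]] [ 571. -172.  317.]
hook 0.58 [415.0, 160.0, 489.0, 202.0] [ 540. -402.  152.] [[ 528. -475.   -1.]] [ 549. -366.  182.]
hook_knob 0.62 [413.0, 162.0, 488.0, 206.0] [ 540. -402.  152.] [[ 528. -489.   -1.]] [ 549. -366.  182.]
extractor 0.75 [142.0, 30.0, 487.0, 273.0] [ 528. -258.  127.] [[ 423. -389.   90.]] [ 630. -180.  306.]
```

View pics/w1.png

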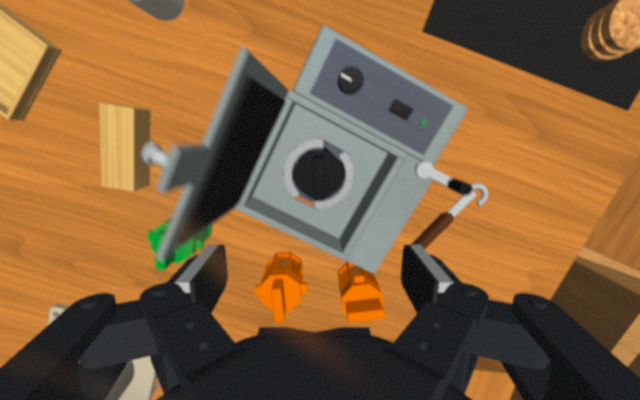

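The black-capped filter sits in the chamber at px (320,174). The hook is swung out with its pivot at about (425,168) and its knob at (458,186). The cover is open on the left with the stud at (155,153). Next I fit the extractor pose with a height model and find the bar yaw.

```bash
cat > fit.py <<'E'
from h import *
from scipy.optimize import minimize
def fit(W,p0):
    P=W.reshape(-1,3); P=P[np.isfinite(P).all(1)]
    P=P[(np.hypot(P[:,0]-p0[0],P[:,1]-p0[1])<260)&(P[:,2]<146)&(P[:,2]>-10)]
    def h(p):
        d=P[:,:2]-p[:2]; c,s=np.cos(p[2]),np.sin(p[2]); x=c*d[:,0]+s*d[:,1]; y=-s*d[:,0]+c*d[:,1]
        z=np.zeros(len(P)); z[(x>=-73)&(x<150)&(y>-115)&(y<73)]=120
        z[(abs(x)<73)&(y>-115)&(y<-73)]=138; q=(abs(x)<73)&(abs(y)<73); z[q]=140
        q=(abs(x)<65)&(abs(y)<65); z[q]=93
        w=np.ones(len(P)); w[np.hypot(x,y)<45]=0
        return z,w
    def cost(p):
        p=np.array(p); z,w=h(p); return (w*np.minimum(abs(z-P[:,2]),12)).sum()/w.sum()
    best=min((minimize(cost,np.array(p0)+[0,0,a],method='Nelder-Mead',options=dict(initial_simplex=np.array(p0)+[0,0,a]+np.array([[0,0,0],[8,0,0],[0,8,0],[0,0,.06]]))) for a in(-.1,0,.1)),key=lambda r:r.fun)
    return best.x,best.fun
E
python3 - <<'E'
from fit import *
for f in('w1','top0'):
    W=np.load(f+'.npz')['W']; p,c=fit(W,[493,-268,-.1]); print(f,p,c,'pivot',xf(p,(66,-94)))
    m=(abs(W[...,0]-p[0])<45)&(abs(W[...,1]-p[1])<45)&(W[...,2]>112)&(W[...,2]<132)
    r=cv2.minAreaRect(W[m][:,:2].astype(np.float32)); print(m.sum(),r,W[m].mean(0))
    q=W[m][:,:2]; u,s,v=np.linalg.svd(q-q.mean(0)); print('bar dir',np.degrees(np.arctan2(v[0,1],v[0,0])),s)
    m=(abs(W[...,0]-p[0])<45)&(abs(W[...,1]-p[1])<45)&(W[...,2]>85)&(W[...,2]<100);print(m.sum(), W[m].mean(0))
E
```

```text
w1 [ 4.91538550e+02 -2.70109706e+02 -1.49735667e-01] 2.6902633676139454 pivot [ 542.77743029 -372.90356372]
516 ((491.95208740234375, -270.1686096191406), (51.84412384033203, 13.863353729248047), 20.423690795898438) [ 492.69452558 -269.83961916  125.51562134]
bar dir -159.37775795482045 [343.73766908  91.25378695]
3647 [ 492.97737968 -269.40820107   92.21457873]
top0 [ 4.90248770e+02 -2.72527471e+02 -1.47210716e-01] 3.77426362283077 pivot [ 541.74703607 -375.19162491]
99 ((490.046630859375, -271.1708984375), (51.61505126953125, 15.024824142456055), 19.07053565979004) [ 488.75944476 -270.4805083   124.34062851]
bar dir -161.85484051637377 [148.76386844  43.69394914]
627 [ 488.84054844 -272.1695519    92.23873446]
```

>>> play_rows([
  [0.4, 0.07, 0.56, 4, -1.9],
  [0.4, 0.07, 0.56, 8, -1.9],
  [0.4, 0.07, 0.56, 12, -1.9],
  [0.4, 0.07, 0.56, 12, -1.9],
  [0.4, 0.07, 0.56, 12, -1.9],
])

```text
clock: 2.95
eef_pos: [488.1, -276.6, 226.8]
tool_rot: [-3.141, 0.001, 0.347]
force: [-0.2, 0.4, 0.9]
width: 51.5
gripper_force: 0.0
```

```bash
python3 - <<'E'
from fit import *
s=ctrl.read_state(); print(s['eef_pos'],s['tool_rot'],s['force'],s['width'])
im,d,W=shot('wrist','w2.png'); p,c=fit(W,[491.5,-270,-.15]); print(p,c)
m=(abs(W[...,0]-p[0])<45)&(abs(W[...,1]-p[1])<45)&(W[...,2]>108)&(W[...,2]<132)
q=W[m]; print(m.sum(),cv2.minAreaRect(q[q[:,2]>120][:,:2].astype(np.float32)),q.max(0))
E
```

```text
[ 488.07018292 -276.61799879  226.77783813] [-3.14149392e+00  5.66395935e-04  3.47158492e-01] [-0.24989122  0.40541304  0.93347819] 51.54110467686915
[ 4.91283582e+02 -2.70617785e+02 -1.50277624e-01] 2.9461227496516753
1204 ((491.71002197265625, -270.3681945800781), (51.67890930175781, 13.912115097045898), 20.002586364746094) [ 517.51354658 -255.79127373  127.66253283]
```

View pics/w2.png

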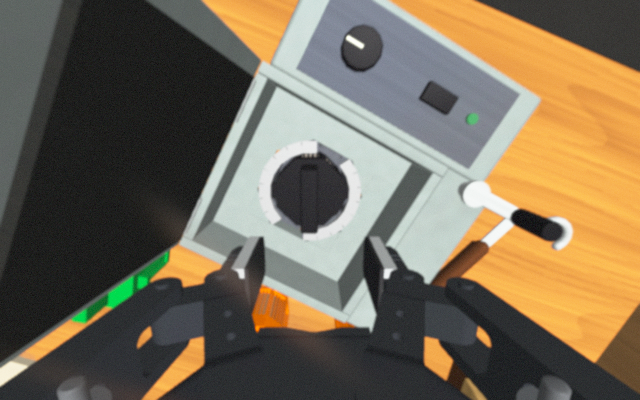

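The fingers straddle the chamber. The bar is at px (309,198), upright in the picture and so parallel to the pads, and the hook stands at right (475,193). Now I descend and grip.

>>> play_rows([
  [0.4, 0.55, -0.46, 3, 0],
  [0.4, 0.55, -0.46, 6, 0],
  [0.4, 0.55, -0.46, 8.5, 0],
  [0.4, 0.55, -0.46, 10.2, 0],
  [0.4, 0.55, -0.46, 10.2, 0],
  [0.4, 0.55, -0.46, 10.2, 0],
  [1, 0.55, -0.46, 10.2, 0],
  [1, 0.55, -0.46, 10.2, 0],
  [1, 0.55, -0.46, 10.2, 0],
  [1, 0.55, -0.46, 10.2, 0],
])

```text
clock: 4.0
eef_pos: [493.0, -270.0, 125.6]
tool_rot: [3.139, -0.002, 0.349]
force: [0.1, 0.0, 5.9]
width: 13.0
gripper_force: 59.7
```

>>> play_rows([
  [1, 0, 0, 0, -7.5],
  [1, 0, 0, 0, -15],
  [1, 0, 0, 0, -22.5],
  [1, 0, 0, 0, -30],
  [1, 0, 0, 0, -37.5],
  [1, 0, 0, 0, -45],
  [1, 0, 0, 0, -52.5],
  [1, 0, 0, 0, -59],
  [1, 0, 0, 0, -64],
  [1, 0, 0, 0, -66],
])

```text
clock: 5.0
eef_pos: [492.8, -269.1, 125.6]
tool_rot: [3.14, 0.0, 1.503]
force: [-0.3, 2.2, 8.5]
width: 13.0
gripper_force: 60.0
```

```bash
python3 -c "
from h import *
s=ctrl.read_state(); print(s['torque'],s['force'],s['tool_rot'],s['eef_pos'])"
```

```text
[ 0.44378558  0.30147193 -0.13741958] [-0.30155844  2.21820058  8.4920541 ] [3.13991595e+00 2.06583751e-05 1.50312321e+00] [ 492.80225791 -269.08872309  125.60636953]
```

>>> play_rows([
  [1, 0, 0, 0, -2],
  [1, 0, 0, 0, -4],
  [1, 0, 0, 0, -4],
])

```text
clock: 5.3
eef_pos: [492.8, -269.5, 125.6]
tool_rot: [3.14, -0.0, 1.567]
force: [-0.6, 1.9, 7.4]
width: 12.8
gripper_force: 62.8
```

```bash
python3 -c "
from h import *
s=ctrl.read_state(); print(s['torque'],s['force'],s['tool_rot'],s['eef_pos'])"
```

```text
[ 0.30490052  0.26692959 -1.16056873] [-0.60915393  1.89937714  7.36823147] [ 3.13967903e+00 -1.03055762e-04  1.56674480e+00] [ 492.78086418 -269.47971016  125.59907807]
```

>>> play_rows([
  [1, 0, 0, 0, 3],
  [1, 0, 0, 0, 5],
  [1, 0, 0, 0, 5],
  [1, 0, 0, -0.4, 5],
  [1, 0, 0, -0.8, 5],
  [1, 0, 0, -1.2, 5],
  [1, 0, 0, -1.6, 5],
  [1, 0, 0, -2, 5],
])

```text
clock: 6.1
eef_pos: [492.0, -269.3, 144.6]
tool_rot: [-3.141, -0.0, 1.483]
force: [-0.2, -0.5, -1.6]
width: 13.0
gripper_force: 58.5
```

```bash
python3 -c "
from h import *
s=ctrl.read_state(); print(s['torque'],s['force'],s['tool_rot'],s['eef_pos'],s['width'],s['qpos'])"
```

```text
[-0.00762443 -0.01585638  0.02762155] [-0.20295313 -0.54648487 -1.56951739] [-3.14142832e+00 -1.17905012e-04  1.48338914e+00] [ 491.97213405 -269.3233742   144.55800058] 12.973974894829762 [ 0.68764595  0.67435578 -0.36656992  1.86547195  0.36913813  0.66884305
  0.01416335]
```

>>> play_rows([
  [1, 0, 0, -3.5, 0],
  [1, 0, 0, -7.5, 0],
  [1, 0, 0, -11.5, 0],
  [1, 0, 0, -15.5, 0],
  [1, 0, 0, -19.5, 0],
  [1, 0, 0, -23.5, 0],
  [1, 0, 0, -27.5, 0],
  [1, 0, 0, -31, 0],
  [1, 0, 0, -31, 0],
])

```text
clock: 7.0
eef_pos: [494.0, -269.5, 459.7]
tool_rot: [3.132, 0.004, 1.484]
force: [0.2, -0.0, -1.9]
width: 13.4
gripper_force: 59.2
```

```bash
python3 -c "
from h import *
s=ctrl.read_state(); print(s['torque'],s['force'],s['tool_rot'],s['eef_pos'],s['width'],s['qpos'])
im,d,W=shot('side','s3.png'); cv2.imwrite('pics/s3c.png',cv2.resize(cv2.imread('pics/s3.png')[20:260,200:520],None,fx=2,fy=2))"
```

```text
[ 0.02425888 -0.03912482  0.02021347] [ 0.24773075 -0.01838016 -1.89227661] [3.13215565 0.00357449 1.48353329] [ 493.96006719 -269.46980084  459.72106793] 13.358128412135692 [ 0.77348106  0.36647034 -0.48768758  1.43312003  0.17342822  1.37434294
  0.19396246]
```

View pics/s3c.png

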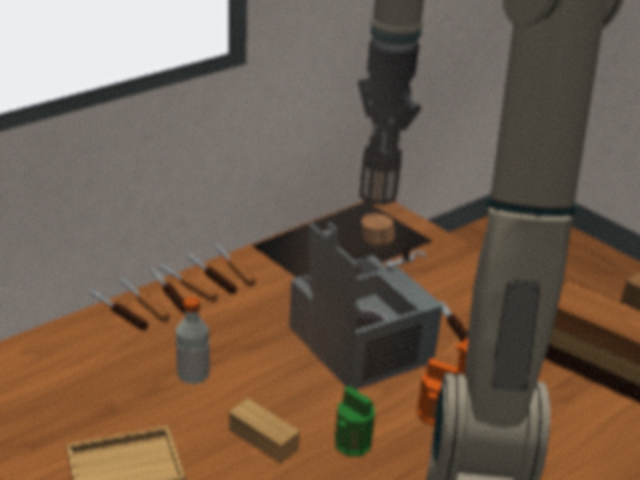

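The filter hangs upright from the gripper at px (380,180) of the crop, clear above the cover. Carrying it over to the tray.

>>> play_rows([
  [1, 3, -0.3, 0, 1.5],
  [1, 8, -0.84, 0, 3],
  [1, 13, -1.36, 0, 5],
  [1, 18, -1.9, 0, 7],
  [1, 23, -2.4, 0, 9],
  [1, 28, -2.9, 0, 11],
  [1, 33, -3.45, 0, 13],
  [1, 38, -4, 0, 15],
  [1, 42.5, -4.45, 0, 15.7],
  [1, 45, -4.7, 0, 15.7],
])

```text
clock: 8.05
eef_pos: [482.4, 187.5, 452.9]
tool_rot: [-3.138, -0.0, 1.215]
force: [1.3, 0.1, -1.9]
width: 13.1
gripper_force: 59.2
```

>>> play_rows([
  [1, 0, 0, 2, 0],
  [1, 0, 0, 6, 0],
  [1, 0, 0, 10, 0],
  [1, 0, 0, 14, 0],
  [1, 0, 0, 17, 0],
  [1, 0, 0, 19, 0],
  [1, 0, 0, 19, 0],
])

```text
clock: 8.75
eef_pos: [481.6, 181.3, 260.4]
tool_rot: [-3.135, 0.006, 1.21]
force: [-0.1, 0.2, -2.5]
width: 13.0
gripper_force: 59.1
```

```bash
python3 - <<'E'
from h import *
s=ctrl.read_state(); print(s['clock'],s['force'],s['torque'],s['tool_rot'],s['eef_pos'],s['width'],s['qpos'])
def tray(W,z0=18,z1=30):
    m=(abs(W[...,0]-502)<130)&(abs(W[...,1]-238)<140)&(W[...,2]>z0)&(W[...,2]<z1); return m.sum(),cv2.minAreaRect(W[m][:,:2].astype(np.float32))
for n in ('wrist','top'):
    im,d,W=shot(n,n[0]+'4.png'); print(n,tray(W))
    for r in ctrl.trace(n,'filter')[:3]: print(r['confidence'],r['bbox'],np.nanmedian(W[r['pixels']],0))
E
```

```text
8.75 [-0.10981783  0.16484563 -2.48210096] [-0.0210704  -0.00582385 -0.01401815] [-3.13465918  0.00625394  1.21001199] [481.55298308 181.32871696 260.40129439] 12.971137208356149 [-0.02140571  0.48339366 -0.57072247  1.8676217   0.32589221  0.89406312
 -1.1100347 ]
wrist (np.int64(2481), ((502.8918762207031, 239.62982177734375), (172.3050994873047, 128.28094482421875), 69.17306518554688))
top (np.int64(130), ((462.4153747558594, 287.2795104980469), (152.6222686767578, 64.5197982788086), 40.94309997558594))
0.83 [399.5, 263.0, 423.5, 284.9] [ 299.96466947 -267.3394174    79.02012211]
0.35 [377.9, 160.7, 475.0, 243.1] [ 517.57990096 -300.1937466   117.84098388]
```

View pics/w4.png

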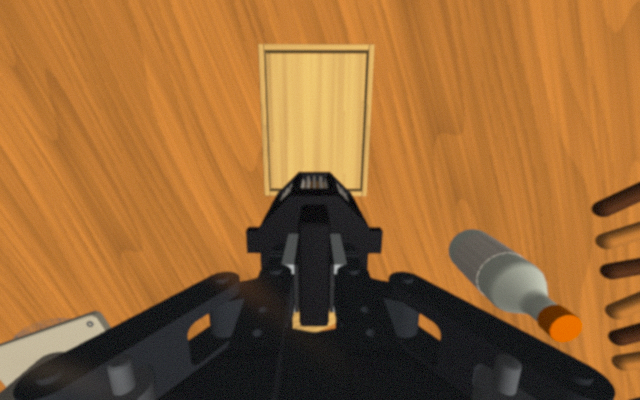

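The wrist view shows the tray squarely ahead at px (318,118), with the filter held upright behind its near wall. The glue bottle is clear at (505,280). I lower the filter just inside the near wall and use that wall to tilt it in the grip.

>>> play_rows([
  [1, 1.6, 0, 3, 0],
  [1, 1.6, 0, 7, 0],
  [1, 1.6, 0, 10.5, 0],
  [1, 1.6, 0, 13, 0],
  [1, 1.6, 0, 14.1, 0],
  [1, 1.6, 0, 14.1, 0],
])

```text
clock: 9.55
eef_pos: [490.2, 198.0, 123.1]
tool_rot: [-3.141, 0.001, 1.209]
force: [-0.1, -0.3, -1.7]
width: 13.0
gripper_force: 59.1
```

>>> play_rows([
  [1, -0.6, 0, 0, 0],
  [1, -1.4, 0, -0.17, 0],
  [1, -2.2, 0, -0.33, 0],
  [1, -3, 0, -0.42, 0],
  [1, -3.4, 0, -0.44, 0],
  [1, -3.8, 0, -0.44, 0],
  [1, -3.8, 0, -0.44, 0],
])

```text
clock: 10.25
eef_pos: [478.7, 164.6, 130.1]
tool_rot: [3.138, -0.007, 1.21]
force: [1.6, 5.2, 1.6]
width: 12.6
gripper_force: 59.2
```

```bash
python3 - <<'E'
from h import *
s=ctrl.read_state(); print(s['clock'],s['force'],s['torque'],s['tool_rot'],s['eef_pos'],s['width'])
im,d,W=shot('wrist','w5.png')
im,d,W=shot('side','s5.png')
cv2.imwrite('pics/m5.png',cv2.hconcat([cv2.resize(cv2.imread('pics/w5.png')[100:360,200:440],(480,520)),cv2.resize(cv2.imread('pics/s5.png')[150:290,220:306],(320,520))]))
E
```

```text
10.25 [1.58269888 5.15612109 1.57771998] [ 1.41046877e+00 -2.06581120e-01  4.08997550e-04] [ 3.13771875 -0.00736974  1.20951604] [478.66150892 164.63806554 130.09150156] 12.62167412999952
```

View pics/m5.png

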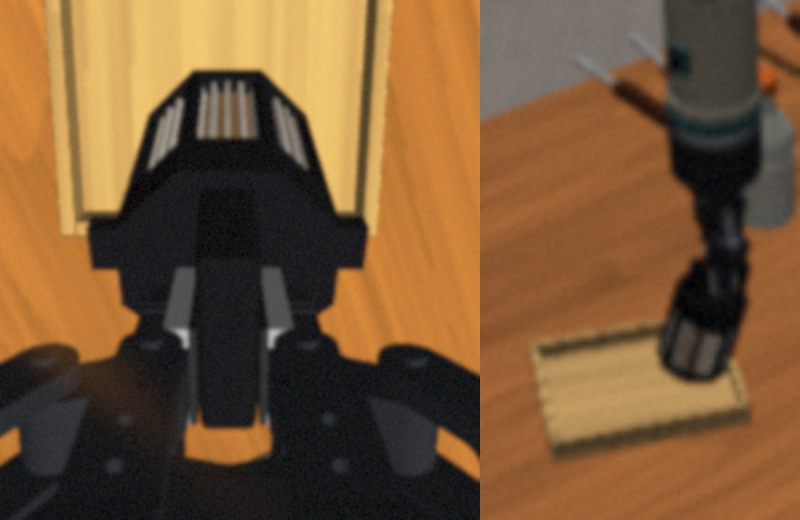

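The filter tilts in the grip as intended. In the wrist crop its base has swung into the tray at (225,110), and the side crop shows it leaning on the near wall. I continue the arc.

>>> play_rows([
  [1, -1, 0, 0.4, 0],
  [1, -2.1, 0, 0.9, 0],
  [1, -2.9, 0, 1.1, 0],
  [1, -3.7, 0, 1.35, 0],
  [1, -4.4, 0, 1.7, 0],
  [1, -5.1, 0, 2.1, 0],
  [1, -5.8, 0, 2.55, 0],
  [1, -6.4, 0, 3, 0],
  [1, -6.4, 0, 3, 0],
])

```text
clock: 11.25
eef_pos: [456.1, 102.9, 99.1]
tool_rot: [3.138, -0.004, 1.208]
force: [2.1, 3.7, 4.6]
width: 13.1
gripper_force: 67.0
```

>>> play_rows([
  [1, -0.6, 0, 0.6, 0],
  [1, -1.1, 0, 1.2, 0],
  [1, -1.6, 0, 1.9, 0],
  [1, -2, 0, 2.5, 0],
  [1, -2, 0, 2.5, 0],
])

```text
clock: 11.75
eef_pos: [448.1, 83.6, 73.3]
tool_rot: [3.14, -0.001, 1.208]
force: [2.5, 1.3, 3.1]
width: 13.1
gripper_force: 70.5
```

```bash
cat > look.py <<'E'
from h import *
import sys
k=sys.argv[1]
s=ctrl.read_state(); print(s['clock'],s['force'],s['torque'],s['tool_rot'],s['eef_pos'],s['width'])
u=np.array([-.3556,-.9346]); e=np.array(s['eef_pos'])[:2]-[502.9,239.6]; print('s',e@u,'lat',e@[.9346,-.3556])
im,d,W=shot('wrist','w%s.png'%k); np.savez('w%s.npz'%k,W=W,im=im)
for r in ctrl.trace('wrist','filter')[:2]:
    P=W[r['pixels']]; q=(P[:,:2]-[502.9,239.6]); S=q@u; L=q@[.9346,-.3556]
    print(r['confidence'],r['bbox'],'s %s lat %s z %s'%tuple(np.round(np.nanpercentile(a,[1,50,99]),1) for a in(S,L,P[:,2])))
    for a in range(-100,120,15):
        m=(S>a)&(S<a+15)&(abs(L)<12)
        if m.sum()>20: print(a+7,np.round(np.median(P[m,2]),1),end='; ')
im,d,W=shot('side','s%s.png'%k)
cv2.imwrite('pics/m%s.png'%k,cv2.hconcat([cv2.resize(cv2.imread('pics/w%s.png'%k)[100:360,200:440],(480,520)),cv2.resize(cv2.imread('pics/s%s.png'%k)[150:290,220:306],(320,520))]))
E
python3 look.py 6
```

```text
11.75 [2.50461147 1.27816587 3.1441401 ] [ 0.54692287 -0.73823832 -0.12446337] [ 3.13968992e+00 -6.83613336e-04  1.20836237e+00] [448.05223878  83.56951875  73.25893369] 13.136079198243053
s 165.3299516678703 lat 4.2237214956387295
0.82 [223.8, 0.0, 411.7, 301.0] s [ 58.6  97.9 157. ] lat [-26.1   4.1  34.5] z [63.  81.2 97.3]
57 74.6; 72 78.3; 87 81.7; 102 85.3; 117 92.4;
```

View pics/m6.png

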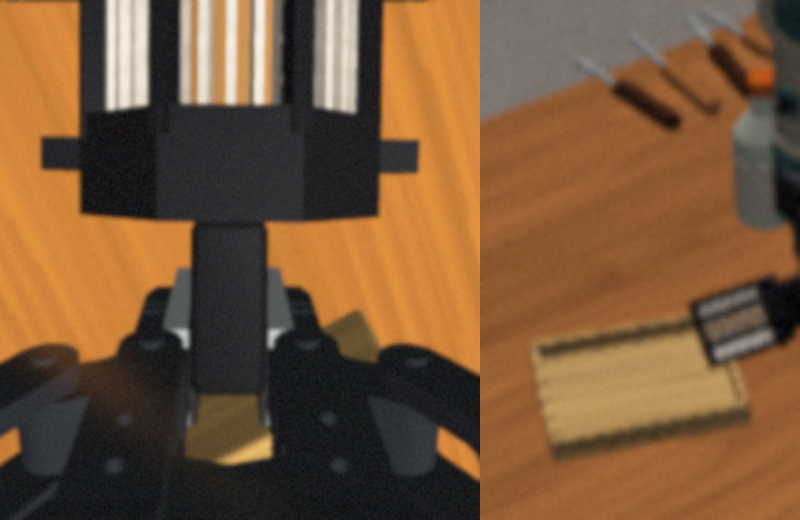

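The filter is about 77° over, resting on the near wall. The wrist crop shows the caps level at (230,160) and the base still lower in the tray. I lift slightly, shift it back over the tray and check.

>>> play_rows([
  [1, 0, 0, -1, 0],
  [1, 0, 0, -2, 0],
  [1, 0, 0, -3, 0],
  [1, 2, -0.1, -3, 0],
  [1, 5, -0.2, -3, 0],
  [1, 8, -0.3, -3, 0],
  [1, 10.5, -0.4, -3, 0],
  [1, 11.7, -0.4, -3, 0],
  [1, 11.7, -0.4, -3, 0],
  [1, 11.7, -0.4, -3, 0],
])

```text
clock: 12.9
eef_pos: [483.8, 192.8, 102.6]
tool_rot: [-3.141, 0.003, 1.209]
force: [0.4, -0.4, -1.6]
width: 12.6
gripper_force: 69.6
```

```bash
python3 look.py 7
```

```text
12.9 [ 0.36415841 -0.41334738 -1.64437409] [-0.21036713  0.08550521 -0.05197739] [-3.14087354e+00  2.85676934e-03  1.20861356e+00] [483.8114609  192.83408427 102.60220315] 12.60067355708864
s 50.49530934274875 lat -1.210189005117609
0.87 [223.4, 4.1, 410.1, 297.6] s [-56.4 -17.   41.7] lat [-31.6  -1.6  28.7] z [ 91.3 109.7 126.5]
-63 101.9; -48 105.6; -33 109.1; -18 113.0; -3 120.2; 12 122.7; 27 123.1; 42 126.1;
```

>>> play_rows([
  [1, 0.5, 0, 1, 0],
  [1, 0.85, 0, 2, 0],
  [1, 0.85, 0, 3, 0],
  [1, 0.85, 0, 3.6, 0],
  [1, 0.7, 0, 4.1, 0],
  [1, 0.5, 0, 4.6, 0],
  [1, 0.3, 0, 5.1, 0],
  [1, 0.15, 0, 5.6, 0],
  [1, 0.1, 0, 6, 0],
  [1, 0.1, 0, 6, 0],
])

```text
clock: 14.05
eef_pos: [485.1, 194.8, 42.9]
tool_rot: [3.141, 0.001, 1.209]
force: [-2.0, -2.7, 4.9]
width: 13.0
gripper_force: 73.2
```

```bash
python3 look.py 8
```

```text
14.05 [-1.95156358 -2.72409905  4.89907165] [-0.03608407  0.14894988  0.02673447] [3.14079558e+00 7.49636984e-04 1.20874012e+00] [485.10828718 194.79509842  42.94626327] 13.034317816328837
s 48.201394094335036 lat -0.6955117949194
0.85 [215.2, 0.3, 414.9, 310.5] s [-54.1 -17.9  42.9] lat [-32.   -1.5  30.3] z [46.4 62.3 70.6]
-48 62.1; -33 63.6; -18 64.6; -3 68.7; 12 69.9; 27 67.1; 42 68.1;
```

View pics/m8.png

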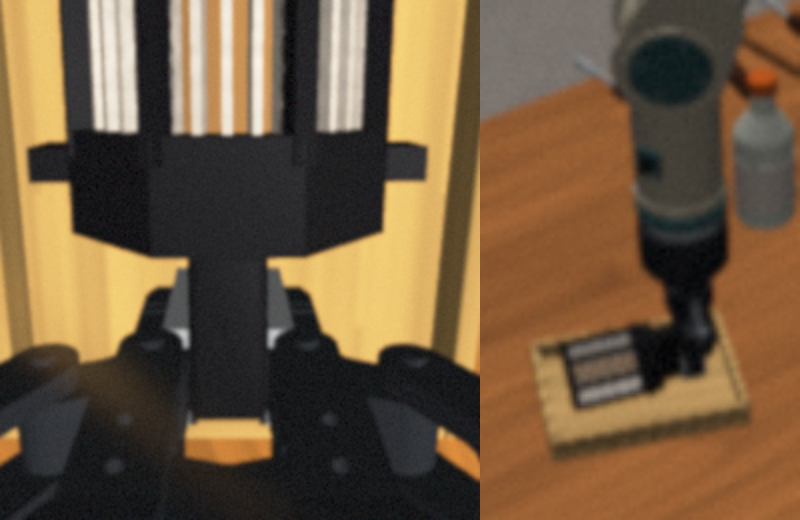

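>>> play_rows([
  [1, 0, 0, 0.2, 0],
  [1, 0, 0, 0.4, 0],
  [1, 0, 0, 0.4, 0],
  [1, 0, 0, 0.4, 0],
])

```text
clock: 14.6
eef_pos: [485.1, 194.8, 39.0]
tool_rot: [3.141, 0.001, 1.209]
force: [-1.5, -2.8, 6.4]
width: 12.8
gripper_force: 74.1
```

```bash
python3 look.py 9
```

```text
14.6 [-1.54844629 -2.80179965  6.44640739] [-0.24300232  0.15114845  0.05634524] [3.14093188e+00 9.21596699e-04 1.20871777e+00] [485.1112928  194.82821323  39.03763793] 12.832918695387756
s 48.16937619672703 lat -0.7044783703997418
0.79 [213.2, 0.0, 415.8, 313.1] s [-52.8 -17.6  43.9] lat [-32.   -1.5  29.2] z [44.1 60.7 68.2]
-48 61.6; -33 62.5; -18 63.0; -3 66.4; 12 67.4; 27 64.0; 42 64.4;
```

>>> play_rows([
  [1, 0, 0, 0.2, 0],
  [1, 0, 0, 0.2, 0],
  [0.85, 0, 0, 0.2, 0],
  [0.75, 0, 0, 0.2, 0],
  [0.65, 0, 0, 0.2, 0],
  [0.65, 0, 0, 0.2, 0],
  [0.65, 0, 0, -0.5, 0],
  [0.65, 0, 0, -2.5, 0],
  [0.65, 0, 0, -5, 0],
  [0.65, 0, 0, -8, 0],
])

```text
clock: 15.75
eef_pos: [484.5, 195.7, 119.4]
tool_rot: [-3.14, 0.001, 1.21]
force: [1.4, -0.3, -0.3]
width: 29.7
gripper_force: 0.0
```

```bash
python3 look.py 10
```

```text
15.75 [ 1.37270956 -0.28649344 -0.25204842] [-0.0548039  -0.07419311  0.00032498] [-3.14042401e+00  7.79737188e-04  1.20984441e+00] [484.46290264 195.65729596 119.41032129] 29.73420178351236
s 47.6250830197207 lat -1.6052856383290843
0.71 [259.3, 37.3, 378.2, 232.7] s [-60.4 -21.4  44.7] lat [-32.1  -1.5  29.9] z [41.7 59.1 66.2]
-63 65.0; -48 61.9; -33 61.6; -18 61.3; -3 64.0; 12 64.9; 27 60.7; 42 60.7; 0.41 [519.1, 299.5, 640.0, 393.5] s [136.  140.  154.7] lat [187.5 201.6 227.2] z [ 1.3 47.5 89.8]
```

The filter lies flat: top faces are level at 61–65 mm, and it spans s −62..+50 of ±80. Next comes the cover. I raise the tool, close the fingers and go behind the cover.

>>> play_rows([
  [1, 0, 0, -4.5, 0],
  [1, 0, 0, -9, 0],
  [1, -3, 1, -13, -2],
  [1, -7.5, 2.4, -16, -4],
  [1, -12, 3.9, -17, -6],
  [1, -16.6, 5.4, -17, -8],
  [1, -21.2, 6.9, -17, -10],
  [1, -25.6, 8.3, -17, -12.1],
  [1, -29.6, 9.6, -17, -12.1],
  [1, -29.6, 9.6, -17, -12.1],
])

```text
clock: 16.9
eef_pos: [468.6, -122.4, 287.3]
tool_rot: [-3.139, 0.003, 1.409]
force: [-0.1, 0.3, 0.3]
width: -0.3
gripper_force: 0.0
```

```bash
cat > ext.py <<'E'
from h import *
P=[491.4,-270.3,-.150]
s=ctrl.read_state(); d=np.array(s['eef_pos'])[:2]-P[:2]; c,q=np.cos(P[2]),np.sin(P[2])
print('clk',s['clock'],'ext',np.round([c*d[0]+q*d[1],-q*d[0]+c*d[1],s['eef_pos'][2]],1),'yaw_ext',round(np.degrees(s['tool_rot'][2]-P[2]),1),'F',np.round(s['force'],1),'w',s['width'])
E
python3 - <<'E'
from ext import *
im,d,W=shot('top','t11.png')
Q=(W[...,:2]-P[:2]); X=c*Q[...,0]+q*Q[...,1]; Y=-q*Q[...,0]+c*Q[...,1]; Z=W[...,2]
for k in('hook','hook_knob','cover'):
    for r in ctrl.trace('top',k)[:2]:
        m=r['pixels']; print(k,r['confidence'],[np.round(np.nanpercentile(a[m],[2,50,98])) for a in (X,Y,Z)])
W1=np.load('w1.npz')['W']; Q=(W1[...,:2]-P[:2]); X=c*Q[...,0]+q*Q[...,1]; Y=-q*Q[...,0]+c*Q[...,1]; Z=W1[...,2]
m=(abs(X)<60)&(Y>65)&(Y<130)&(Z>165)&(Z<275); a=np.polyfit(Z[m]-140,Y[m],1); print('plate y=',a)
m=(X>20)&(X<110)&(Y<-85)&(Y>-150)&(Z>158)&(Z<190); print('knob',X[m].mean(),Y[m].mean(),m.sum())
E
```

```text
clk 16.9 ext [-44.7 142.9 287.3] yaw_ext 89.4 F [-0.1  0.3  0.3] w -0.26326859540318914
hook_knob 0.29 [array([-69.,  61., 143.]), array([-125.,  -75.,   -8.]), array([ 89., 124., 154.])]
plate y= [ 0.09460649 68.00469586]
knob 66.79507123420429 -126.19249778867722 268
```

>>> play_rows([
  [1, -3, 0, -0.2, 0],
  [1, -5.4, 0, -0.27, 0],
  [1, -7.5, 0, -0.2, 0],
  [1, -8.7, 0, 0.1, 0],
  [1, -9.95, 0, 0.4, 0],
  [1, -11.1, 0, 0.9, 0],
  [1, -12.2, 0, 1.44, 0],
  [1, -13.2, 0, 2.15, 0],
  [1, -14.25, 0, 2.9, 0],
  [1, -14.25, 0, 2.9, 0],
])

```text
clock: 18.1
eef_pos: [447.5, -257.7, 258.1]
tool_rot: [-3.139, -0.0, 1.418]
force: [-0.8, -0.3, 0.1]
width: 0.2
gripper_force: 0.0
```

```bash
python3 ext.py; python3 -c "
from h import *
shot('top','t12.png'); shot('side','s12.png')
cv2.imwrite('pics/m12.png',cv2.hconcat([cv2.resize(cv2.imread('pics/t12.png')[130:270,360:500],(400,400)),cv2.resize(cv2.imread('pics/s12.png')[90:230,330:470],(400,400))]))"
```

```text
clk 18.1 ext [-45.3   5.9 258.1] yaw_ext 89.8 F [-0.8 -0.3  0.1] w 0.21012272503918578
```

View pics/m12.png

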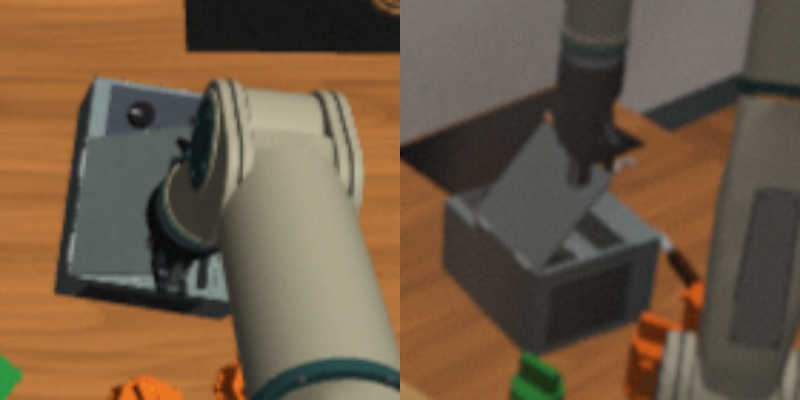

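The cover is pushed partly over at roughly 0.8 rad. The side crop shows the finger on the plate at (575,180), and the hook is still out. I continue down to shut.

>>> play_rows([
  [1, -1.2, 0, 0.9, 0],
  [1, -2.2, 0, 1.84, 0],
  [1, -2.9, 0, 2.9, 0],
  [1, -3.5, 0, 4, 0],
  [1, -4, 0, 5.2, 0],
  [1, -4.3, 0, 6.3, 0],
  [1, -4.6, 0, 7.5, 0],
  [1, -4.7, 0, 8.3, 0],
  [1, -4.7, 0, 8.8, 0],
  [1, -4.7, 0, 8.9, 0],
])

```text
clock: 19.2
eef_pos: [441.5, -302.2, 170.1]
tool_rot: [-3.141, -0.0, 1.421]
force: [0.1, -0.4, -0.1]
width: 0.2
gripper_force: 0.2
```

```bash
python3 ext.py
```

```text
clk 19.2 ext [-44.6 -39.  170.1] yaw_ext 90.0 F [ 0.1 -0.4 -0.1] w 0.24651017123113103
```

>>> play_rows([
  [1, 0, 0, 0.2, 0],
  [1, 0, 0, 0.4, 0],
  [1, 0, 0, 0.6, 0],
  [1, 0, 0, 0.6, 0],
])

```text
clock: 19.6
eef_pos: [441.7, -302.2, 169.5]
tool_rot: [3.142, 0.004, 1.421]
force: [-10.2, 5.7, 40.9]
width: -0.4
gripper_force: 20.4
```

```bash
python3 ext.py
```

```text
clk 19.6 ext [-44.4 -38.9 169.5] yaw_ext 90.0 F [-10.2   5.7  40.9] w -0.4055173008796998
```

>>> play_rows([
  [1, 0, 0, -2, 0],
  [1, 0, 0, -5, 0],
  [1, 0, 0, -9, 0],
  [1, -2.5, 4, -10, 0],
  [1, -5, 8, -10, 0],
  [1, -7.5, 11.5, -10, 0],
  [1, -9, 13.4, -10, 0],
  [1, -9, 13.4, -10, 0],
  [1, -9, 13.4, -10, 0],
])

```text
clock: 20.5
eef_pos: [560.8, -410.7, 264.3]
tool_rot: [-3.141, -0.001, 1.421]
force: [-0.2, 1.3, 0.8]
width: -0.3
gripper_force: 0.0
```

```bash
cat > hk.py <<'E'
from ext import *
import sys
im,d,W=shot('wrist',sys.argv[1])
Q=(W[...,:2]-P[:2]); X=c*Q[...,0]+q*Q[...,1]; Y=-q*Q[...,0]+c*Q[...,1]; Z=W[...,2]
print(s['qpos'])
m=(X>10)&(X<110)&(Y<-80)&(Y>-150)&(Z>172)&(Z<190); print('knob',m.sum(),np.median(X[m]),np.median(Y[m]),np.median(Z[m]))
m=(abs(X)<60)&(Y>-70)&(Y<65)&(Z>130)&(Z<160); print('cover z',np.percentile(Z[m],[5,50,95]),np.polyfit(Y[m],Z[m],1))
m=(abs(X)<30)&(Y>-115)&(Y<-80)&(Z>153)&(Z<172); print('stud',m.sum(),np.median(X[m]),np.median(Y[m]))
for n in('hook_knob','hook'):
  for r in ctrl.trace('wrist',n)[:2]: m=r['pixels']&(Z>140); print(n,r['confidence'],[np.round(np.nanpercentile(a[m],[2,50,98])) for a in (X,Y,Z)])
E
python3 hk.py w13.png
```

```text
clk 20.5 ext [  89.6 -128.4  264.3] yaw_ext 90.0 F [-0.2  1.3  0.8] w -0.3079827098277486
[ 0.88353595  0.74348865 -0.5605889   1.35195135  0.40221741  1.160386
  0.13242098]
knob 286 67.04849731230546 -127.81242534464279 181.08534001427296
cover z [142.76717091 143.92259288 145.10460227] [1.51723612e-03 1.43958714e+02]
stud 211 0.18269657739695866 -93.91737200177555
hook_knob 0.81 [array([59., 67., 76.]), array([-167., -119.,  -87.]), array([149., 152., 182.])]
hook 0.86 [array([59., 67., 76.]), array([-161., -118.,  -87.]), array([149., 152., 182.])]
hook 0.2 [array([-69.,   3.,  71.]), array([-122.,  -26.,   20.]), array([142., 144., 156.])]
```

View pics/w13.png

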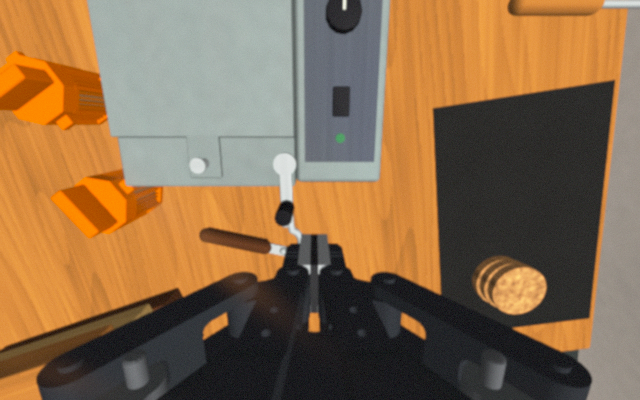

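The cover lies flat, shut at z≈144. The stud is at px (198,166), the hook pivot at (284,163) and the knob at (285,212), still swung out. I lower the closed fingers outside the knob and push it round in an arc.

>>> play_rows([
  [1, 0, 1, 1, 0],
  [1, 0, 1, 4, 0],
  [1, 0, 1, 7, 0],
  [1, 0, 1, 8.3, 0],
  [1, 0, 1, 8.3, 0],
])

```text
clock: 21.15
eef_pos: [569.6, -412.2, 179.2]
tool_rot: [-3.138, -0.002, 1.421]
force: [-0.2, 0.3, 0.5]
width: 0.1
gripper_force: 0.0
```

>>> play_rows([
  [1, 0, -1.14, 0, 0],
  [1, -0.26, -1.64, 0, 8],
  [1, -0.46, -2.17, 0, 16],
  [1, -0.59, -2.72, 0, 24],
  [1, -0.64, -3.29, 0, 32],
  [1, -0.61, -3.86, 0, 40],
  [1, -0.5, -4.42, 0, 48],
  [1, -0.32, -4.96, 0, 56],
  [1, -0.05, -5.46, 0, 64],
  [1, 0.27, -5.93, 0, 72],
])

```text
clock: 22.15
eef_pos: [513.3, -402.5, 183.8]
tool_rot: [3.138, -0.003, 0.158]
force: [-0.6, -1.3, 0.2]
width: 0.2
gripper_force: 0.6
```

```bash
python3 hk.py w14.png
```

```text
clk 22.15 ext [  41.4 -127.5  183.8] yaw_ext 17.7 F [-0.6 -1.3  0.2] w 0.22571086871635868
[ 0.73862381  0.71376026 -0.19934182  1.58049662  0.17257256  0.86063069
 -0.93824349]
knob 1469 45.69438822239357 -118.01603859756548 180.960573504889
cover z [142.99145253 143.98895218 144.98452532] [1.05636372e-03 1.43995310e+02]
stud 0 nan nan
hook_knob 0.97 [array([32., 50., 74.]), array([-112., -102.,  -87.]), array([150., 152., 182.])]
hook 0.88 [array([32., 50., 74.]), array([-112., -102.,  -87.]), array([150., 152., 182.])]
hook 0.41 [array([-64.,  19.,  72.]), array([-73.,  -7.,  44.]), array([143., 144., 145.])]
  return _methods._mean(a, axis=axis, dtype=dtype,
  ret = ret.dtype.type(ret / rcount)
```

>>> play_rows([
  [1, -0.27, -0.5, 0, 8],
  [1, -0.47, -1.04, 0, 16],
  [1, -0.55, -1.31, 0, 18],
  [1, -0.6, -1.5, 0, 18],
  [1, -0.6, -1.5, 0, 18],
  [1, -0.6, -1.5, 0, 18],
])

```text
clock: 22.9
eef_pos: [504.5, -388.2, 182.0]
tool_rot: [3.141, -0.001, -0.148]
force: [0.9, -2.5, 0.4]
width: -0.1
gripper_force: 0.9
```

```bash
python3 hk.py w15.png 2>/dev/null
```

```text
clk 22.9 ext [  30.6 -114.7  182. ] yaw_ext 0.1 F [ 0.9 -2.5  0.4] w -0.05455783437851911
[ 0.68028864  0.69178739 -0.11410764  1.62823144  0.09895461  0.82601975
 -1.1940291 ]
knob 1506 37.29760070193519 -106.43031379042003 180.9873927520379
cover z [143.02956624 144.00098228 144.96041248] [1.15568295e-03 1.43994138e+02]
stud 0 nan nan
hook_knob 0.87 [array([30., 48., 74.]), array([-102.,  -95.,  -87.]), array([150., 152., 182.])]
hook 0.96 [array([30., 48., 74.]), array([-102.,  -95.,  -87.]), array([150., 152., 182.])]
```

>>> play_rows([
  [1, 0, -0.15, 0, 0],
  [1, 0, -0.3, 0, 0],
  [1, 0, -0.3, 0, 0],
])

```text
clock: 23.35
eef_pos: [504.3, -387.8, 182.0]
tool_rot: [3.137, -0.002, -0.151]
force: [1.6, -7.9, -0.7]
width: 0.1
gripper_force: 3.7
```

```bash
python3 ext.py
```

```text
clk 23.35 ext [  30.3 -114.3  182. ] yaw_ext -0.1 F [ 1.6 -7.9 -0.7] w 0.13836493979989584
```

>>> play_rows([
  [1, 0, -0.3, 0, 0],
  [1, 0, -0.3, 0, 0],
  [1, 0, 1, 0, 0],
  [1, 0, 3, 0, 0],
  [1, 0, 4, -3, 0],
  [1, -2, 4, -8, 0],
  [1, -6, 4, -12, 0],
  [1, -9, 4, -13, 0],
  [1, -9, 4, -13, 0],
  [1, -9, 4, -13, 0],
])

```text
clock: 24.35
eef_pos: [409.1, -410.2, 312.0]
tool_rot: [-3.141, -0.0, -0.151]
force: [0.4, 0.8, -0.1]
width: 0.1
gripper_force: 0.0
```

```bash
python3 hk.py w16.png; python3 - <<'E'
from ext import *
im,d,W=shot('top','t16.png')
for k in ['filter','tray','glue','mallet','blank','knife']:
    for r in ctrl.trace('top',k)[:2]:
        p=W[r['pixels']]; print(k,round(r['confidence'],2),np.round(np.nanmedian(p,0)),np.round(np.nanpercentile(p,[3],axis=0)),np.round(np.nanpercentile(p,97,axis=0)))
a=cv2.resize(cv2.imread('pics/t16.png')[130:270,200:500],(600,280)); b=cv2.resize(cv2.imread('pics/w16.png'),(480,300)); b=cv2.copyMakeBorder(b,0,0,0,120,0)
cv2.imwrite('pics/m16.png',cv2.vconcat([a,b]))
E
```

```text
clk 24.35 ext [ -60.5 -150.7  312. ] yaw_ext -0.0 F [ 0.4  0.8 -0.1] w 0.12055466689596785
[ 0.82676016  0.47039983 -0.13365918  1.6456979   0.06945218  1.03059479
 -1.04980702]
knob 244 30.757004491032987 -95.23578879247631 181.18416301547276
cover z [142.88058218 144.06384798 145.23936634] [1.60547945e-03 1.44064409e+02]
stud 200 1.9080178472423004 -95.64525169512245
hook_knob 0.74 [array([-10.,  34.,  73.]), array([-105.,  -96.,  -87.]), array([149., 152., 182.])]
hook 0.96 [array([-10.,  35.,  73.]), array([-105.,  -96.,  -88.]), array([149., 152., 182.])]
clk 24.5 ext [ -59.1 -150.1  310.6] yaw_ext 0.1 F [-0.1  1.  -0.6] w -0.19135211734815766
filter 0.76 [ 327. -102.   80.] [[ 301. -138.    8.]] [354. -75. 114.]
filter 0.74 [ 322. -389.   78.] [[ 294. -423.   -0.]] [ 355. -367.  113.]
glue 0.65 [629.   6. 108.] [[614. -20.  19.]] [653.  32. 166.]
mallet 0.81 [481. 464. 103.] [[454. 440.  18.]] [519. 500. 200.]
mallet 0.61 [424.  11.  44.] [[369. -16.  38.]] [482.  37.  49.]
blank 0.55 [424.  11.  44.] [[369. -17.  16.]] [482.  37.  49.]
blank 0.33 [ 488. -274.  144.] [[ 420. -348.  139.]] [ 560. -202.  149.]
knife 0.47 [ 431. -479.   15.] [[ 401. -517.    7.]] [ 522. -466.   22.]
```

View pics/m16.png

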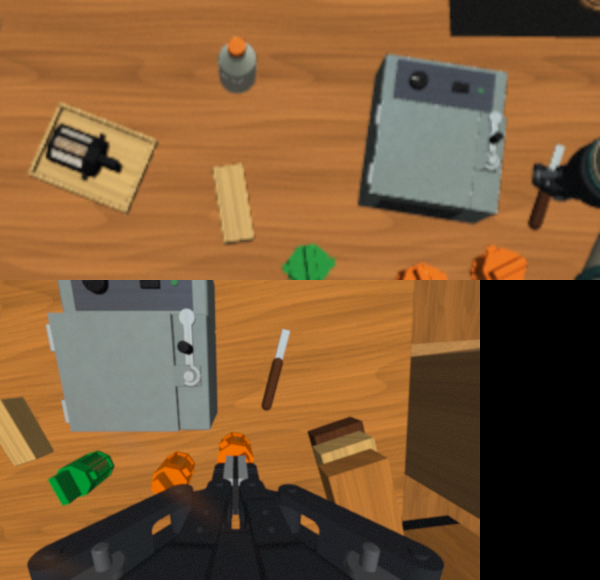

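The final pictures show the filter lying inside the tray at about (85,152), the cover shut, and the hook round the stud at (192,375). Knob and stud both read y≈−95.5 in the extractor frame, so the hook angle is about 0. The glue, mallet, blank and knife are where they were. Handing in.

```bash
python3 -c "
from cell import ctrl
print(ctrl.finish_job())"
```

```text
the job is handed in; nothing more can be done
None
```

The job is handed in at about 24.5 s: the filter was turned to its stop, lifted out and laid flat inside the tray, then the cover was shut, the hook swung home round the stud, and the glue, mallet, blank and knife left untouched.

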